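Charge the bead bath

ROBOT

A 7-joint arm with a two-finger parallel gripper is mounted at the origin on the work surface. World frame = base frame: x ahead of the robot, y to its left, z up, the work surface at z = 0. Lengths are in m, angles in rad, forces in N, time in s.
With the tool pointing down it reaches from about 0.4 to 0.85 m from the base axis. Payload 4.5 kg.
Tool frame: the origin (TCP) lies at the very end of the fingers, on their centre line; the grasp point (between the pads) lies 19 mm behind it (tcp_to_grasp is the z of the grasp point in the tool frame, in m); z points along the fingers, y is the line along which they close (so a half turn about z gives the same grasp; the last joint's range is limited). The gripper opens to 88 mm and grips with 3 to 60 N. Pads are 18 mm wide; open, the fingers measure 123 mm over their backs; the gripper's body (75 mm by 187 mm) begins 45 mm behind the grasp point.
Start: joints at [-1.271, 0.689, -0.195, 1.565, 0.157, 0.902, -0.215], TCP at [0.164, 0.603, 0.239] pointing down, gripper open.
Joint ranges: [-3.01, 3.01], [-0.46, 2.08], [-1.47, 1.51], [0.13, 2.56], [-1, 4.14], [0.04, 2.09], [-2.66, 2.66]. Speed limits (rad/s): [2.57, 2.57, 3.14, 3.14, 3.14, 3.14, 3.14].

INTERFACE

Orientations are given as a unit quaternion [x, y, z, w].
In Python, from plant import * gives the robot as it stands. The module is installed in compiled form; this text tells all that it offers.
- The arm moves only by the shell command python3 -m jog 'ROWS' [OPENING] [FORCE]. ROWS is JSON, a list that holds one entry, the list of rows, each a list of 6 numbers: the shift along the tool's x, y, z in m, then the turn, a rotation vector about the tool's x, y, z in rad. In form: [[[dx, dy, dz, ax, ay, az], ...]]. A call has 1 to 12 rows; each row shifts and turns the commanded pose from where the row before left it, along the tool's axes as they then stand; what a row does not reach is not made up. A row lasts 1/8 s, in which the tool goes at most 62.5 mm and 10.7 degrees, less where a joint would pass 70% of its speed; a pose out of reach is approached as far as the arm can. A call with a gripper value outside its range is refused whole. OPENING is the finger opening in m, from 0 to 0.0881, set as the call begins (- or left out, the last holds). The fingers move at their own pace and stop on an object; FORCE is the grip in N (left out, the last holds). Time passes only in rows, so rows that do not move let the fingers close. It gives the time, the measured TCP pose, the force, the opening and the grip force at its end, in the units of the state.
- get_state(): the state, without advancing time (a new reading comes with each control period).
- snapshot(name): name is "side" or "top"; returns a dict with "frame" (420x560x3 uint8, red, green, blue), "mtx" (3x3 intrinsics, pixels), "xyz" and "orientation" of the camera in the world. Camera axes: x right, y down, z forward; pixel columns grow to the right and rows downward; lengths in m; the calibration is good to about 2 mm. A picture is of the moment at which its call begins. There is no depth.
- finish_job(): hands the job in; it is judged then, once.
The state is a dict: "clock": time; "q": joint angles; "qd": joint speeds; "joint_torque": joint torques, N m; "tool_pos": TCP position; "eef_rot": TCP orientation; "contact_force": force on the tool from outside, world axes, zero at the start; "moment": the same for the moment, N m; "opening": opening from 0.0 (shut) to 1.0 (fully open); "finger_force": force on a finger pad.
Only numpy, scipy, OpenCV 4.12 (cv2) and the standard library are available. Lean on these libraries where they do the work, as an engineer would, in place of code of your own. Each camera call takes 0.05 s, during which the arm holds its last target. There are 200 camera calls.

TASK

Take the lid off the bead bath by its handle and lay it flat on the bench, handle up, then fetch the steel cup from under the overhead arm and pour all eight beads from it into the bath's round well. Stand the empty cup back upright in the middle of its round pad under the arm and leave the bath open for the tube rack. Do not knock the overhead arm or disturb the brown bottle, the two jars or the tube rack.

Things in the scene. Friction and masses are not known exactly. Their poses are not given: they have to be found in the camera images.
- station: Fixed dispensing station. Origin on the bench (z=0) under the centre of its pad. A thin grey base plate, 4 mm thick, reaches from -50 to +50 mm in x and -55 to +155 mm in y; on it a black round rubber pad, 84 mm across, top 6 mm above the bench.
- overhead_arm: The station's fixed white overhead arm, in one piece with it; origin and axes are the station's. A post (50 x 44 mm, centred at y = +125 mm, 220 mm tall) carries a level bar along y, 44 mm wide (x -22 to +22), from its free end at y = -30 to y = +147 mm, underside 185 mm and top 221 mm above the bench. A 12 mm nozzle hangs from the bar over the pad's centre down to 167 mm.
- pad (a point): Centre of the top of the round pad under the overhead arm, where the cup stands; axes as the station's.
- cup: Plain steel cup, round, 85 mm tall, 46 mm across at the foot and 64 mm at the rim (outside), straight flaring wall 3 mm thick, floor 4 mm thick, about 110 g. Origin: centre of its underside, z along its axis to the mouth. It stands on the pad with the eight beads in it.
- bath: Fixed bead bath: white box 150 x 150 x 75 mm with a round well, 92 mm across, open at the top, its floor 20 mm above the bench. Origin: centre of its underside; dark control panel on its -x face.
- well (a point): Centre of the floor of the well, 55 mm below the bath's top.
- lid: Round white lid, 108 mm across and 7 mm thick, flat underneath, loose on top of the bath over the well. Origin: centre of its underside. Handle on top: a straight bar 70 mm long along the lid's x, 12 mm wide (y), from 28 to 40 mm above the underside, on two 12 mm posts at x = -28 and +28 mm.
- bead1: One of the eight steel beads, a ball 16 mm across, 16 g, at first in the cup. Origin: its centre.
- bead2: One of the eight steel beads, a ball 16 mm across, 16 g, at first in the cup. Origin: its centre.
- bead3: One of the eight steel beads, a ball 16 mm across, 16 g, at first in the cup. Origin: its centre.
- bead4: One of the eight steel beads, a ball 16 mm across, 16 g, at first in the cup. Origin: its centre.
- bead5: One of the eight steel beads, a ball 16 mm across, 16 g, at first in the cup. Origin: its centre.
- bead6: One of the eight steel beads, a ball 16 mm across, 16 g, at first in the cup. Origin: its centre.
- bead7: One of the eight steel beads, a ball 16 mm across, 16 g, at first in the cup. Origin: its centre.
- bead8: One of the eight steel beads, a ball 16 mm across, 16 g, at first in the cup. Origin: its centre.
- reagent_bottle: Bystander: brown bottle 50 x 36 mm (x, y), 94 mm tall with its black cap. Origin: centre of its underside.
- sample_jar: Bystander: closed round jar 54 mm across, 70 mm tall. Origin: centre of its underside.
- small_jar: Bystander: closed round jar 50 mm across, 55 mm tall. Origin: centre of its underside.
- tube_rack: Bystander: grey rack 50 x 140 mm (x, y) with capped tubes, 92 mm tall. Origin: centre of its underside.

How it is judged:
On the way, in this order (a step that is already met when the one before it is completed fails the run):
1. the lid lies flat on the bench, handle up (height (world z) of lid below 0.006 m and angle between lid's own z axis and vertical below 0.08 rad), for 0.2 s.
2. all eight beads are in the well (horizontal distance between each of bead1, bead2, bead3, bead4, bead5, bead6, bead7, bead8 and well below 0.045 m and height (world z) of each of bead1, bead2, bead3, bead4, bead5, bead6, bead7, bead8 below 0.072 m), for 0.2 s.
At the end, for the whole second after the job is handed in: All eight beads lie in the well (within 45 mm of its axis, below the bath's top); the lid lies flat on the bench, handle up (tilt under 0.08 rad, within 6 mm of the bench); the cup stands at rest on the pad, upright (0.08 rad), within 20 mm of its centre (all of step 1 and all of step 2 and horizontal distance between cup and pad below 0.02 m and angle between cup's own z axis and vertical below 0.08 rad and height (world z) of cup below 0.01 m and linear speed of each of cup, lid below 0.02 m/s); the robot touches nothing.
It fails at once if the overhead arm is knocked (over 6 N) (contact force between anything else and overhead_arm above 6 N).
It fails at once if the small jar is moved by more than 20 mm or tipped (distance of small_jar from where it was at the start of the episode above 0.02 m or angle between small_jar's own z axis and vertical above 0.3 rad).
It fails at once if the reagent bottle is moved by more than 20 mm or tipped (distance of reagent_bottle from where it was at the start of the episode above 0.02 m or angle between reagent_bottle's own z axis and vertical above 0.3 rad).
It fails at once if the sample jar is moved by more than 20 mm or tipped (distance of sample_jar from where it was at the start of the episode above 0.02 m or angle between sample_jar's own z axis and vertical above 0.3 rad).
It fails at once if the tube rack is moved by more than 20 mm or tipped (distance of tube_rack from where it was at the start of the episode above 0.02 m or angle between tube_rack's own z axis and vertical above 0.3 rad).
It also fails if it takes over 72 s, if anything falls off the work surface, if the arm or the gripper's body presses on something with over 40 N, if the wrist force passes 120 N, or if a joint passes its speed limit or range.

## Working session

There is one attempt and no reset: what is moved stays moved. The work goes in short steps, Python scripts to look and compute and a shell command to move; the robot and the scene stay as the last step left them, time stands still between calls to the robot, and variables do not carry over. Pictures are saved under pics/ and viewed, at most 10 in all, crops included, and the job is handed in when it is done.

```bash
mkdir -p pics
python3 - <<'E'
from plant import *
import cv2
s=get_state();print(s)
for n in("top","side"):
    d=snapshot(n);print(n,d["mtx"],d["xyz"],d["orientation"])
    cv2.imwrite(f"pics/{n}0.png",cv2.resize(d["frame"][:,:,::-1],(800,600),interpolation=cv2.INTER_CUBIC))
E
```

```text
{'clock': 0.0, 'q': array([-1.27122499,  0.68998732, -0.19453323,  1.56634459,  0.15732673,
        0.90251089, -0.21505974]), 'qd': array([-0.00115792,  0.00036401,  0.00151747,  0.00152316, -0.00017032,
       -0.00012968, -0.00133598]), 'joint_torque': array([ 8.98965527e-05, -5.27570415e+01, -1.26658671e+00, -1.53428900e+01,
       -5.25063230e-02,  6.54754855e-03,  1.77017077e-04]), 'tool_pos': array([0.16403623, 0.60242847, 0.23790831]), 'eef_rot': array([ 1.32417465e-01,  9.91193602e-01, -9.25607029e-04, -5.07258358e-05]), 'contact_force': array([ 0.29610238, -0.47232851,  0.12660813]), 'moment': array([0.03232208, 0.03607124, 0.02747819]), 'finger_force': 0.0, 'opening': 1.0005038545616547}
top [[525.73731926   0.         283.5533292 ]
 [  0.         525.73731926 212.04923048]
 [  0.           0.           1.        ]] [0.52929015 0.00304404 1.01545273] [-0.7022794   0.71137684 -0.01977038  0.01886181]
side [[524.34957472   0.         284.59957617]
 [  0.         524.34957472 209.40294344]
 [  0.           0.           1.        ]] [ 0.34918211 -0.74891776  0.7946912 ] [ 0.90789092 -0.1160535   0.05409003 -0.39917407]
```

View pics/top0.png

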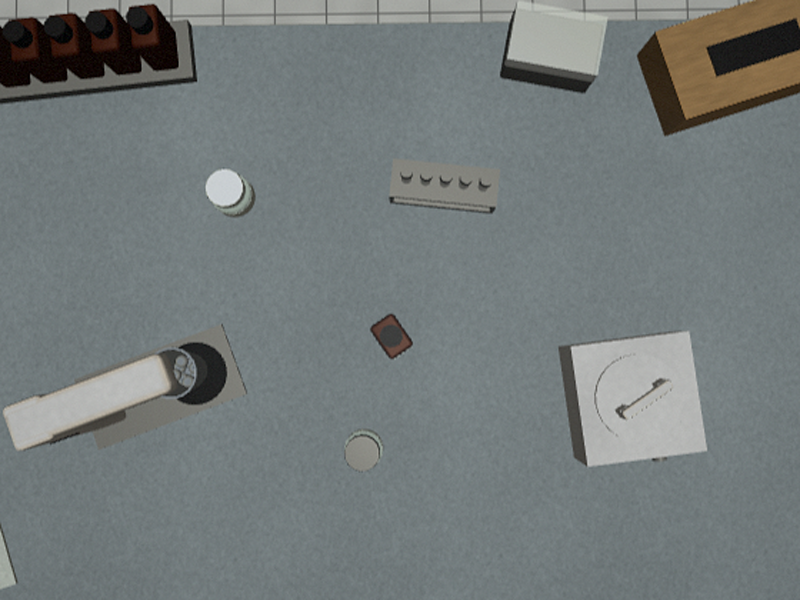

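View pics/side0.png

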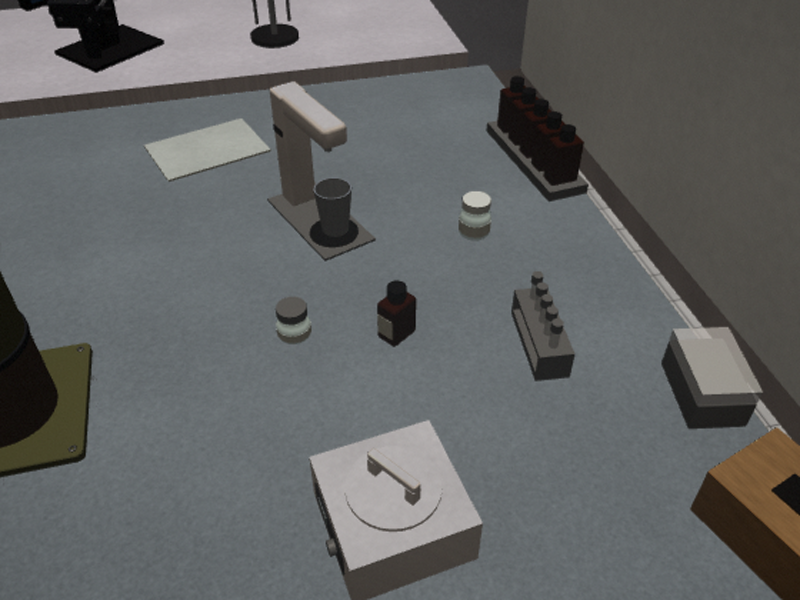

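The top view shows the station at the left (plate's free corners near (222,324) and (246,393), cup at (180,372)), and the bath at the right (640,398) with the lid's handle slanting from (622,411) to (665,383). The rack is at (445,185), the bottle at (391,336), and the jars at (228,190) and (362,451). The side view agrees: handle from (371,458) to (416,492), cup's rim centre near (333,189).

```bash
cat > h.py <<'E'
from plant import *
import numpy as np, cv2
from scipy.spatial.transform import Rotation as R
def onplane(d,uv,z,sc=1.0):
    r=R.from_quat(d["orientation"]).as_matrix()@np.linalg.inv(d["mtx"])@np.array([uv[0]/sc,uv[1]/sc,1])
    return d["xyz"]+r*(z-d["xyz"][2])/r[2]
def proj(d,P):
    c=R.from_quat(d["orientation"]).inv().apply(np.atleast_2d(P)-d["xyz"]);p=c@d["mtx"].T
    return p[:,:2]/p[:,2:]
def crop(d,x,y,w,h,k):
    return cv2.resize(d["frame"][y:y+h,x:x+w,::-1],None,fx=k,fy=k,interpolation=cv2.INTER_CUBIC)
E
python3 - <<'E'
from h import *
t=snapshot("top");s=snapshot("side");k=800/560
A=crop(t,385,225,115,105,3.45);B=crop(s,210,290,115,105,3.45);C=crop(t,60,215,115,70,3.45);D=crop(s,180,110,115,70,3.45)
cv2.imwrite("pics/crop1.png",np.vstack([np.hstack([A,B]),np.hstack([C,D])]))
for n,uv,z in [("plateA",(222,324),.004),("plateB",(246,393),.004),("plateC",(97,446),.004),("b1",(571,346),.075),("b2",(688,332),.075),("b3",(707,450),.075),("b4",(588,465),.075),("hand1",(622,411),.11),("hand2",(662,383),.11),("bottle",(393,334),.094),("jar",(225,188),.07),("sjar",(362,452),.055),("rack",(445,180),.07)]:
    print(n,onplane(t,uv,z,k).round(3))
E
```

```text
plateA [0.559 0.248 0.004]
plateB [0.467 0.216 0.004]
plateC [0.399 0.415 0.004]
b1 [ 0.524 -0.205  0.075]
b2 [ 0.54  -0.352  0.075]
b3 [ 0.393 -0.371  0.075]
b4 [ 0.377 -0.223  0.075]
hand1 [ 0.446 -0.257  0.11 ]
hand2 [ 0.479 -0.306  0.11 ]
bottle [0.542 0.017 0.094]
jar [0.73  0.228 0.07 ]
sjar [0.393 0.058 0.055]
rack [ 0.737 -0.051  0.07 ]
```

View pics/crop1.png

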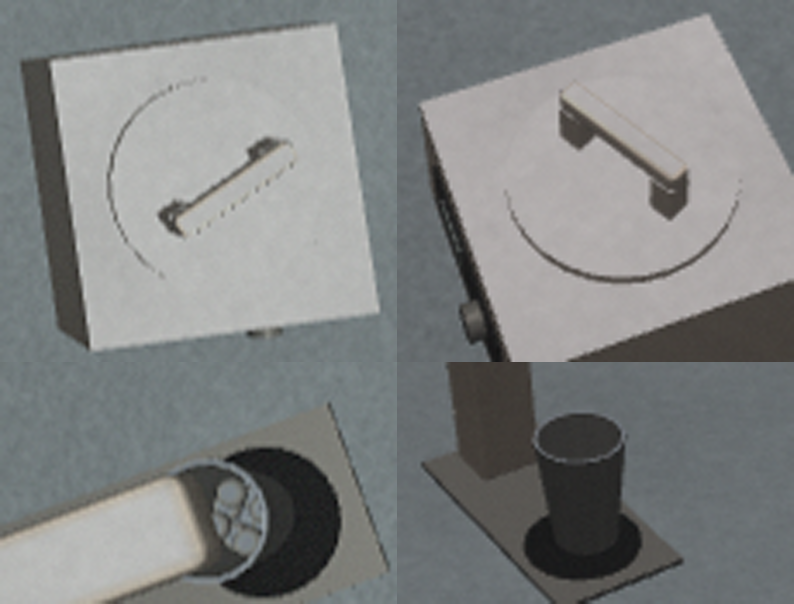

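The crop shows the bar centred at about (235,190) in the top crop and (626,130) in the side crop. The pad's centre is at about (267,522) and the cup's rim centre at about (207,520) in the top crop and (580,437) in the side crop.

Run:
```python
from h import *
t=snapshot("top");s=snapshot("side");f=3.45
T=lambda x,y,z,ox,oy:onplane(t,(ox+x/f,oy+y/f),z).round(4)
S=lambda x,y,z,ox,oy:onplane(s,(ox+x/f,oy+y/f),z).round(4)
print("barT",T(235,190,.115,385,225),"ends",T(181,228,.115,385,225),T(290,150,.115,385,225))
print("barS",S(229,130,.115,210,290),"ends",S(175,90,.115,210,290),S(283,172,.115,210,290))
print("pad",T(267,160,.006,60,215),"rimT",T(207,158,.091,60,215),"rimS",S(183,75,.091,180,110))
print("padS",S(186,179,.006,180,110))
print("plate",[T(x,y,.004,60,215) for x,y in((330,42),(388,209))])
st=get_state();m=R.from_quat(st["eef_rot"]).as_matrix();print(m.round(3))
```

```text
barT [ 0.4588 -0.2858  0.115 ] ends [ 0.4405 -0.2586  0.115 ] [ 0.4781 -0.3136  0.115 ]
barS [ 0.4605 -0.2898  0.115 ] ends [ 0.442  -0.2627  0.115 ] [ 0.4781 -0.3169  0.115 ]
pad [0.4936 0.2821 0.006 ] rimT [0.498  0.2891 0.091 ] rimS [0.4989 0.2867 0.091 ]
padS [0.4949 0.2818 0.006 ]
plate [array([0.5586, 0.2477, 0.004 ]), array([0.4656, 0.2155, 0.004 ])]
[[-0.965  0.263 -0.   ]
 [ 0.263  0.965 -0.001]
 [-0.    -0.001 -1.   ]]
```

```bash
cat >> h.py <<'E'
def delta(p,Q):
    """shift in present tool axes and rotvec in tool axes to reach p with axes matrix Q"""
    s=get_state();r=R.from_quat(s["eef_rot"])
    print("shift",r.inv().apply(np.array(p)-s["tool_pos"]).round(4),"turn",(r.inv()*R.from_matrix(Q)).as_rotvec().round(3),"q",s["q"].round(2),"t",round(s["clock"],2))
def down(az):
    a=np.radians(az);y=np.array([np.cos(a),np.sin(a),0]);z=np.array([0,0,-1.]);return np.c_[np.cross(y,z),y,z]
E
python3 -m jog '[[[0,0,-0.06,0,0,0],[0,0,-0.06,0,0,0],[-0.06,0,0,0,0,0.096],[-0.06,0,0,0,0,0.096],[-0.06,0,0,0,0,0.096],[-0.06,0,0,0,0,0.096],[-0.06,0,0,0,0,0.096],[-0.06,0,0,0,0,0.096],[-0.06,0,0,0,0,0.096],[-0.06,0,0,0,0,0.096],[-0.06,0,0,0,0,0.096],[-0.06,0,0,0,0,0.096]]]'
python3 -c "
from h import *
delta((.4595,-.2875,.2),down(34.2))"
```

```text
clock: 1.8
tool_pos: [0.6075, 0.2304, 0.3585]
eef_rot: [0.576, 0.817, 0.0, -0.0]
contact_force: [-0.5, -0.4, 1.3]
opening: 1.001
finger_force: 0.0
shift [-0.4383 -0.3132  0.1584] turn [ 0.    -0.    -0.255] q [-0.46  0.62  0.06  1.32 -0.04  1.21 -0.06] t 1.8
```

```bash
python3 -m jog '[[[-0.048,-0.034,0,0,0,-0.028],[-0.048,-0.034,0,0,0,-0.028],[-0.048,-0.034,0,0,0,-0.028],[-0.048,-0.034,0,0,0,-0.028],[-0.048,-0.034,0,0,0,-0.028],[-0.048,-0.034,0,0,0,-0.028],[-0.048,-0.034,0.03,0,0,-0.028],[-0.048,-0.034,0.06,0,0,-0.028],[-0.048,-0.034,0.06,0,0,-0.028],[0,0,0,0,0,0],[0,0,0,0,0,0]]]'
python3 -c "
from h import *
delta((.4595,-.2875,.09),down(34.2))"
```

```text
clock: 3.18
tool_pos: [0.5256, -0.2553, 0.2413]
eef_rot: [0.468, 0.884, 0.001, 0.0]
contact_force: [0.9, 0.5, 0.4]
opening: 1.0
finger_force: 0.0
shift [ 0.0105 -0.0729  0.1512] turn [ 0.001 -0.     0.   ] q [ 0.37  0.63  0.    1.7  -0.    0.82  0.97] t 3.17
```

```bash
python3 -m jog '[[[0.005,-0.036,0,0,0,0],[0.0055,-0.037,0.02,0,0,0],[0,0,0.05,0,0,0],[0,0,0.05,0,0,0],[0,0,0.02,0,0,0],[0,0,0.011,0,0,0],[0,0,0,0,0,0],[0,0,0,0,0,0]]]'
python3 -m jog '[[[0,0,0,0,0,0],[0,0,0,0,0,0],[0,0,0,0,0,0],[0,0,0,0,0,0],[0,0,0,0,0,0],[0,0,0,0,0,0]]]' 0.0 30
python3 -c "
from h import *
delta((.4595,-.2875,.09),down(34.2))"
```

```text
clock: 4.18
tool_pos: [0.4599, -0.2885, 0.0913]
eef_rot: [0.468, 0.884, 0.0, 0.001]
contact_force: [-0.6, -0.3, 0.5]
opening: 1.002
finger_force: 0.0
clock: 4.92
tool_pos: [0.4587, -0.2884, 0.09]
eef_rot: [0.468, 0.884, 0.0, -0.0]
contact_force: [1.0, 0.6, 1.1]
opening: 0.344
finger_force: 0.0
shift [ 0.0003  0.0011 -0.    ] turn [ 0. -0.  0.] q [ 0.48  0.81 -0.01  1.94  0.02  0.39  1.06] t 4.92
```

```bash
python3 -m jog '[[[0,0,0,0,0,0],[0,0,0,0,0,0],[0,0,0,0,0,0],[0,0,0,0,0,0],[0,0,0,0,0,0]]]'
python3 -m jog '[[[0,0,-0.01,0,0,0],[0,0,-0.03,0,0,0],[0,0,-0.04,0,0,0],[0,0,0,0,0,0],[0,0,0,0,0,0]]]'
python3 -c "
from h import *
delta((.43,-.09,.015),down(34.2))
t=snapshot('top');s=snapshot('side')
cv2.imwrite('pics/lift.png',np.hstack([crop(t,340,150,200,200,2),crop(s,180,200,200,200,2)]))"
```

```text
clock: 5.55
tool_pos: [0.4589, -0.2883, 0.09]
eef_rot: [0.468, 0.884, 0.0, 0.0]
contact_force: [0.7, 0.8, -0.2]
opening: 0.128
finger_force: 30.0
clock: 6.18
tool_pos: [0.4582, -0.2881, 0.1697]
eef_rot: [0.468, 0.884, 0.0, -0.0]
contact_force: [-0.5, 0.5, -2.5]
opening: 0.128
finger_force: 30.0
shift [0.1796 0.0881 0.1549] turn [-0.    -0.001  0.   ] q [ 0.48  0.68 -0.01  1.89  0.01  0.57  1.06] t 6.17
```

View pics/lift.png

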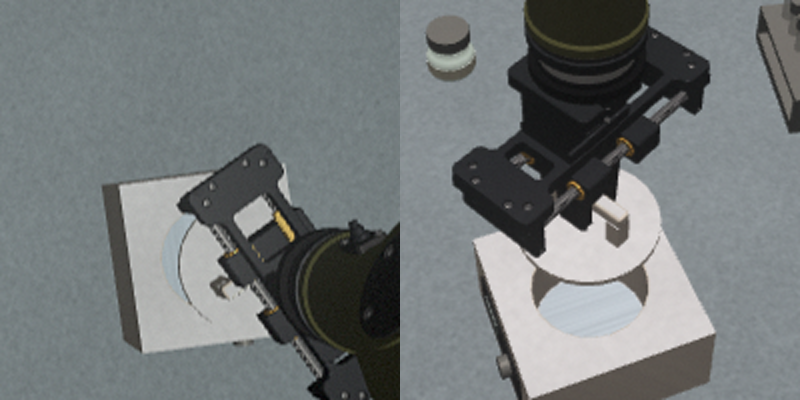

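The lid hangs level from the gripper with the well open beneath it at (590,310), so I'm carrying it to the free bench spot.

```bash
python3 -m jog '[[[0.02,0.01,0,0,0,0],[0.04,0.02,0,0,0,0],[0.04,0.02,0,0,0,0],[0.04,0.02,0,0,0,0],[0.03,0.013,0,0,0,0],[0.01,0.005,0.02,0,0,0],[0,0,0.05,0,0,0],[0,0,0.04,0,0,0],[0,0,0.025,0,0,0],[0,0,0,0,0,0],[0,0,0.01,0,0,0],[0,0,0,0,0,0]]]'
python3 -c "
from h import *
delta((.43,-.09,.015),down(34.2))"
```

```text
clock: 7.78
tool_pos: [0.4377, -0.0916, 0.0311]
eef_rot: [0.468, 0.884, -0.001, -0.005]
contact_force: [1.0, -0.8, -1.8]
opening: 0.131
finger_force: 30.0
shift [ 0.0055 -0.0054  0.0162] turn [-0.008 -0.008  0.   ] q [ 0.1   0.89 -0.    2.22 -0.03  0.04  0.73] t 7.78
```

```bash
python3 -m jog '[[[0,0,-0.02,0,0,0],[0.0,0.01,0,0.004,0.004,0],[-0.003,0.01,0,0.004,0.004,0],[0,0,0,0,0,0]]]'
python3 -c "
from h import *
delta((.475,-.115,.015),down(34.2))"
```

```text
clock: 8.28
tool_pos: [0.4574, -0.0821, 0.0503]
eef_rot: [0.467, 0.884, -0.003, -0.011]
contact_force: [-0.5, -0.5, -1.8]
opening: 0.126
finger_force: 30.0
shift [-0.0377 -0.0035  0.0348] turn [-0.015 -0.016  0.001] q [ 0.08  0.85  0.    2.16 -0.04  0.15  0.72] t 8.28
```

```bash
python3 -m jog '[[[-0.02,-0.002,0,-0.007,-0.008,0],[-0.0177,-0.0015,0,-0.008,-0.008,0],[0,0,0,0,0,0]]]'
python3 -c "
from h import *
delta((.475,-.115,.015),down(34.2))"
```

```text
clock: 8.65
tool_pos: [0.4742, -0.1187, 0.05]
eef_rot: [0.47, 0.883, -0.001, -0.0]
contact_force: [-0.9, -0.9, -1.9]
opening: 0.129
finger_force: 30.0
shift [0.0026 0.0028 0.035 ] turn [-0.002  0.001 -0.004] q [ 0.15  0.86  0.    2.11 -0.01  0.18  0.75] t 8.65
```

```bash
python3 -m jog '[[[0,0.002,0.015,0,0,0],[0,0,0.015,0,0,0],[0,0,0.003,0,0,0],[0,0,0,0,0,0]]]'
python3 -c "
from h import *
delta((.475,-.115,.015),down(34.2))"
```

```text
clock: 9.15
tool_pos: [0.4749, -0.1144, 0.0165]
eef_rot: [0.468, 0.884, -0.001, -0.002]
contact_force: [-0.5, 0.1, -1.2]
opening: 0.131
finger_force: 30.0
shift [-0.0006 -0.0002  0.0015] turn [-0.003 -0.002  0.001] q [ 0.14  0.93  0.    2.11 -0.01  0.11  0.75] t 9.15
```

```bash
python3 -m jog '[[[0,0,0.002,-0.002,-0.001,0],[0,0,0,0,0,0],[0,0,0,0,0,0]]]'
python3 -m jog '[[[0,0,0,0,0,0],[0,0,0,0,0,0],[0,0,0,0,0,0],[0,0,0,0,0,0],[0,0,0,0,0,0],[0,0,0,0,0,0]]]' 0.06
python3 -m jog '[[[0,0,-0.03,0,0,0],[0,0,-0.05,0,0,0],[0,0,-0.06,0,0,0],[0,0,-0.06,0,0,0],[0,0,0,0,0,0],[0,0,0,0,0,0]]]' 0.0881
python3 -c "
from h import *
delta((.475,-.115,.24),down(0))
s=snapshot('side')
cv2.imwrite('pics/lidrel.png',crop(s,150,150,250,250,2))"
```

```text
clock: 9.52
tool_pos: [0.4754, -0.1148, 0.0153]
eef_rot: [0.468, 0.884, 0.0, 0.0]
contact_force: [-0.4, -0.8, -1.7]
opening: 0.13
finger_force: 30.0
clock: 10.28
tool_pos: [0.4753, -0.1147, 0.0151]
eef_rot: [0.468, 0.884, 0.0, -0.0]
contact_force: [-0.5, 0.1, -0.2]
opening: 0.679
finger_force: 0.0
clock: 11.02
tool_pos: [0.4748, -0.1147, 0.2148]
eef_rot: [0.468, 0.884, 0.0, -0.0]
contact_force: [0.5, -0.7, 0.1]
opening: 1.002
finger_force: 0.0
shift [-0.0004  0.     -0.0252] turn [-0.001 -0.001  0.597] q [ 0.13  0.55  0.01  2.   -0.01  0.59  0.75] t 11.03
```

View pics/lidrel.png

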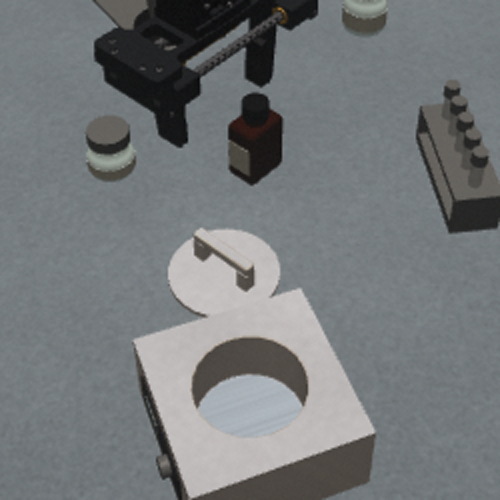

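The view shows the lid flat on the bench at (225,270), handle up, and the well open; nothing else has moved. Next is the cup, approached sideways under the bar.

```bash
cat >> h.py <<'E'
yst=np.array([-.327,.945,0]);xst=np.array([.945,.327,0])
def tilt(e,yv=yst,xv=xst):
    e=np.radians(e);z=np.cos(e)*yv-np.array([0,0,np.sin(e)]);return np.c_[np.cross(xv,z),xv,z]
E
python3 -c "
from h import *
Q=tilt(25);print(Q.round(3))
G=np.array([.498,.288,.066]);print('grasp',G+.019*Q[:,2])
delta((.53,-.02,.32),down(19));delta(G+.019*Q[:,2]-.25*Q[:,2],Q)"
```

```text
[[-0.138  0.945 -0.296]
 [ 0.399  0.327  0.856]
 [ 0.906  0.    -0.423]]
grasp [0.49236911 0.30427276 0.05797025]
shift [ 0.0471  0.099  -0.106 ] turn [-0.002 -0.002  0.266] q [ 0.13  0.55  0.01  2.   -0.01  0.59  0.75] t 11.07
shift [0.1174 0.1914 0.0504] turn [-0.151  1.126  0.234] q [ 0.13  0.55  0.01  2.   -0.01  0.59  0.75] t 11.07
```

```bash
python3 -m jog '[[[0.016,0.033,-0.036,0,0,0.089],[0.016,0.033,-0.036,0,0,0.089],[0.016,0.033,-0.036,0,0,0.089],[0,0,0,0,0.16,0],[0,0,0,0,0.16,0],[0,0,0,0,0.16,0],[0,0,0,0,0.16,0],[0,0,0,0,0,0]]]'
python3 -c "
from h import *
Q=tilt(25)
delta(np.array([.492,.304,.058])-.25*Q[:,2],Q)"
```

```text
clock: 12.08
tool_pos: [0.5376, -0.0281, 0.3189]
eef_rot: [0.555, 0.77, 0.181, -0.258]
contact_force: [-0.2, -0.1, 0.4]
opening: 1.004
finger_force: 0.0
shift [-0.0104  0.0658  0.1855] turn [ 0.002  0.492 -0.011] q [ 0.31  0.69 -0.08  1.51 -0.49  1.35  0.77] t 12.07
```

```bash
cat >> h.py <<'E'
def look(az,e,xup=(0,0,1)):
    """z at azimuth az, e degrees below level, x as near as can be to xup"""
    a,e=np.radians([az,e]);z=np.array([np.cos(e)*np.cos(a),np.cos(e)*np.sin(a),-np.sin(e)])
    x=np.array(xup,float);x-=x@z*z;x/=np.linalg.norm(x);return np.c_[x,np.cross(z,x),z]
def legs(L):
    s=get_state();p=s["tool_pos"];r=R.from_quat(s["eef_rot"])
    print("q",s["q"].round(2),"t",round(s["clock"],2),"p",p.round(3))
    for q,Q in L:
        Q=R.from_matrix(Q);v=(r.inv()*Q).as_rotvec();q=np.array(q);n=int(np.ceil(max(np.linalg.norm(v)/.18,np.linalg.norm(q-p)/.06,1)))
        print("n",n,"world",((q-p)/n).round(4),"first/last tool",r.inv().apply((q-p)/n).round(4),Q.inv().apply((q-p)/n).round(4),"turn/row",(v/n).round(4));p,r=q,Q
E
python3 -c "
from h import *
legs([((.53,-.02,.36),down(95)),((.52,-.1,.36),look(-85,35,(-.6,0,.8))),((.62,.05,.36),look(-10,30)),((.6,.18,.36),look(50,25))])"
```

```text
q [ 0.31  0.69 -0.08  1.51 -0.49  1.35  0.77] t 12.07 p [ 0.538 -0.028  0.319]
n 9 world [-0.0008  0.0009  0.0046] first/last tool [ 0.0036 -0.0005 -0.003 ] [ 0.0008  0.001  -0.0046] turn/row [ 0.0468 -0.0609 -0.143 ]
n 7 world [-0.0014 -0.0114  0.    ] first/last tool [ 0.0024 -0.0113  0.    ] [ 0.0063 -0.0027  0.0092] turn/row [ 0.1294  0.0553 -0.1062]
n 11 world [0.0091 0.0136 0.    ] first/last tool [-0.0124 -0.0023 -0.0105] [ 0.0033 -0.015   0.0057] turn/row [ 0.1026 -0.0333 -0.1254]
n 6 world [-0.0033  0.0217  0.    ] first/last tool [-0.0035 -0.0208 -0.0061] [ 0.0061 -0.0165  0.0131] turn/row [ 0.1549  0.0132 -0.0806]
```

```bash
python3 -m jog '[[[0.0036,0,-0.003,0.0468,-0.0609,-0.143],[0.003,0,-0.004,0.0468,-0.0609,-0.143],[0.003,0,-0.004,0.0468,-0.0609,-0.143],[0.003,0,-0.004,0.0468,-0.0609,-0.143],[0.002,0,-0.004,0.0468,-0.0609,-0.143],[0.002,0,-0.004,0.0468,-0.0609,-0.143],[0.001,0,-0.005,0.0468,-0.0609,-0.143],[0.001,0,-0.005,0.0468,-0.0609,-0.143],[0.001,0,-0.005,0.0468,-0.0609,-0.143],[0,0,0,0,0,0]]]'
python3 -m jog '[[[0,-0.011,0,0.13,0,0],[0,-0.011,0,0.13,0,0],[0,-0.011,0,0.13,0,0],[0,-0.011,0,0.13,0,0],[0,-0.011,0,0.13,0,0],[0,-0.011,0,0.13,0,0],[0,-0.011,0,0.13,0,0],[0,0,0,0,0,0]]]'
python3 -c "
from h import *
legs([((.62,.05,.36),look(-10,30)),((.6,.18,.36),look(50,25))])"
```

```text
clock: 13.32
tool_pos: [0.5319, -0.0214, 0.3673]
eef_rot: [-0.048, 0.999, 0.0, 0.005]
contact_force: [0.1, -1.2, 0.5]
opening: 1.003
finger_force: 0.0
clock: 14.32
tool_pos: [0.5392, -0.0905, 0.393]
eef_rot: [-0.042, 0.897, -0.439, 0.023]
contact_force: [0.0, 0.6, -0.4]
opening: 1.003
finger_force: 0.0
q [-0.42  0.54  0.03  1.8   0.89  1.3   0.8 ] t 14.32 p [ 0.539 -0.091  0.393]
n 14 world [ 0.0058  0.01   -0.0024] first/last tool [-0.0067  0.0077 -0.006 ] [-0.0001 -0.0109  0.0046] turn/row [ 0.0735 -0.0595 -0.1505]
n 6 world [-0.0033  0.0217  0.    ] first/last tool [-0.0035 -0.0208 -0.0061] [ 0.0061 -0.0165  0.0131] turn/row [ 0.1549  0.0132 -0.0806]
```

```bash
python3 -m jog '[[[-0.0067,0.0077,-0.006,0.0735,-0.0595,-0.1505],[-0.009,0.005,-0.006,0.0735,-0.0595,-0.1505],[-0.01,0.002,-0.006,0.0735,-0.0595,-0.1505],[-0.01,0,-0.005,0.0735,-0.0595,-0.1505],[-0.01,-0.003,-0.003,0.0735,-0.0595,-0.1505],[-0.009,-0.006,-0.002,0.0735,-0.0595,-0.1505],[-0.008,-0.008,0,0.0735,-0.0595,-0.1505],[0,0,0,0,0,0]]]'
python3 -c "
from h import *
legs([((.62,.05,.36),look(-10,30)),((.6,.18,.36),look(50,25))])"
```

```text
clock: 15.32
tool_pos: [0.5911, -0.036, 0.3929]
eef_rot: [-0.554, 0.601, -0.576, -0.013]
contact_force: [0.2, 0.1, -0.3]
opening: 0.997
finger_force: 0.0
q [-0.54  0.57 -0.04  2.19  1.58  1.22  1.18] t 15.32 p [ 0.591 -0.036  0.393]
n 7 world [ 0.0041  0.0123 -0.0047] first/last tool [-0.0127 -0.003  -0.0045] [-0.0031 -0.0128  0.004 ] turn/row [ 0.0741 -0.0599 -0.1511]
n 6 world [-0.0033  0.0217  0.    ] first/last tool [-0.0035 -0.0208 -0.0061] [ 0.0061 -0.0165  0.0131] turn/row [ 0.1549  0.0132 -0.0806]
```

```bash
python3 -m jog '[[[-0.0127,0,0,0.0741,-0.0599,-0.1511],[-0.011,-0.004,0.001,0.0741,-0.0599,-0.1511],[-0.009,-0.006,0.003,0.0741,-0.0599,-0.1511],[-0.008,-0.008,0.005,0.0741,-0.0599,-0.1511],[-0.005,-0.010,0.007,0.0741,-0.0599,-0.1511],[-0.004,-0.012,0.008,0.0741,-0.0599,-0.1511],[-0.003,-0.013,0.008,0.0741,-0.0599,-0.1511],[0,0,0,0,0,0]]]'
python3 -c "
from h import *
Q=look(64,25);G=np.array([.498,.288,.066]);P=G-.15*Q[:,2]
P[2]=.3
legs([((.64,.12,.36),look(30,27)),(P,look(64,25)),(G-.15*Q[:,2],Q)])"
```

```text
clock: 16.32
tool_pos: [0.6503, 0.0219, 0.3567]
eef_rot: [0.861, -0.078, 0.5, 0.044]
contact_force: [0.6, 0.0, 1.7]
opening: 1.0
finger_force: 0.0
q [-0.3   0.49 -0.02  2.32  2.51  0.78  1.8 ] t 16.32 p [0.65  0.022 0.357]
n 4 world [-0.0026  0.0245  0.0008] first/last tool [-0.0028 -0.0237 -0.0063] [ 0.0053 -0.0225  0.0086] turn/row [ 0.1541  0.0112 -0.0839]
n 4 world [-0.0504  0.0115 -0.015 ] first/last tool [-0.0306 -0.0351 -0.027 ] [-0.0186 -0.0503 -0.0044] turn/row [ 0.1333  0.0085 -0.065 ]
n 3 world [ 0.      0.     -0.0569] first/last tool [-0.0515 -0.      0.024 ] [-0.0515 -0.      0.024 ] turn/row [0. 0. 0.]
```

```bash
python3 -m jog '[[[0.005,0.012,-0.008,-0.0741,0.0599,0.1511],[0.006,0.012,-0.008,-0.0741,0.0599,0.1511],[0.006,0.010,-0.007,-0.0741,0.0599,0.1511],[0.008,0.008,-0.005,-0.0741,0.0599,0.1511],[0.009,0.006,-0.003,-0.0741,0.0599,0.1511],[0.011,0.004,-0.001,-0.0741,0.0599,0.1511],[0.0127,0,0,-0.0741,0.0599,0.1511],[0.008,0.008,0,-0.0741,0.0599,0.1511],[0.009,0.006,0.002,-0.0741,0.0599,0.1511],[0.01,0.003,0.003,-0.0741,0.0599,0.1511],[0.01,0,0.005,-0.0741,0.0599,0.1511],[0.01,-0.002,0.006,-0.0741,0.0599,0.1511]]]'
python3 -m jog '[[[0,0,0,-0.0741,0.0599,0.1511],[0,0,0,-0.0741,0.0599,0.1511],[0,0,0,0,0,0]]]'
python3 -c "
from h import *
Q=look(135,28);G=np.array([.498,.288,.066]);T=G+.019*Q[:,2]
P=T-.2*Q[:,2];print(T,P)
legs([((.58,0,.36),down(70)),((.66,.1,.34),look(135,60)),((.66,.12,.32),Q),(P,Q),(T,Q)])"
```

```text
clock: 17.82
tool_pos: [0.5699, -0.0805, 0.4092]
eef_rot: [-0.192, 0.847, -0.496, 0.013]
contact_force: [0.6, 0.2, 0.6]
opening: 0.998
finger_force: 0.0
clock: 18.2
tool_pos: [0.5712, -0.0816, 0.4104]
eef_rot: [-0.035, 0.898, -0.437, 0.023]
contact_force: [-0.3, 0.7, -0.5]
opening: 1.001
finger_force: 0.0
[0.48613757 0.29986243 0.05708004] [0.61100522 0.17499478 0.15097435]
q [-0.42  0.56  0.06  1.67  0.86  1.35  0.88] t 18.2 p [ 0.571 -0.082  0.41 ]
n 6 world [ 0.0015  0.0136 -0.0084] first/last tool [-0.0025  0.0149 -0.0054] [0.0033 0.0133 0.0084] turn/row [-0.1482  0.0343  0.0662]
n 4 world [ 0.02   0.025 -0.005] first/last tool [-0.0102  0.0303  0.005 ] [0.0006 0.0318 0.0061] turn/row [-0.0286  0.1288  0.1066]
n 4 world [ 0.     0.005 -0.005] first/last tool [0.0006 0.0035 0.0061] [-0.0028  0.0035  0.0055] turn/row [ 0.      0.1396 -0.    ]
n 4 world [-0.0122  0.0137 -0.0423] first/last tool [-0.0287  0.0011  0.0361] [-0.0287  0.0011  0.0361] turn/row [0. 0. 0.]
n 4 world [-0.0312  0.0312 -0.0235] first/last tool [0.   0.   0.05] [0.   0.   0.05] turn/row [0. 0. 0.]
```

```bash
python3 -m jog '[[[-0.0025,0.0149,-0.0054,-0.1482,0.0343,0.0662],[-0.001,0.015,-0.003,-0.1482,0.0343,0.0662],[0,0.015,0,-0.1482,0.0343,0.0662],[0.001,0.015,0.003,-0.1482,0.0343,0.0662],[0.002,0.014,0.006,-0.1482,0.0343,0.0662],[0.003,0.0133,0.008,-0.1482,0.0343,0.0662],[-0.01,0.03,0.005,-0.0286,0.1288,0.1066],[-0.007,0.031,0.005,-0.0286,0.1288,0.1066],[-0.003,0.031,0.006,-0.0286,0.1288,0.1066],[0,0.031,0.006,-0.0286,0.1288,0.1066],[0,0,0,0,0,0]]]'
python3 -c "
from h import *
Q=look(135,28);T=np.array([.486,.300,.057])
P=T-.2*Q[:,2]
legs([((.66,.12,.32),Q),(P,Q),(T,Q)])"
```

```text
clock: 19.58
tool_pos: [0.6505, 0.096, 0.3299]
eef_rot: [0.368, 0.892, 0.096, -0.245]
contact_force: [-0.6, 0.2, 0.0]
opening: 0.999
finger_force: 0.0
q [ 0.01  0.89 -0.14  0.95 -0.29  1.67  0.72] t 19.57 p [0.651 0.096 0.33 ]
n 4 world [ 0.0024  0.006  -0.0025] first/last tool [0.001  0.006  0.0034] [-0.001   0.0059  0.0034] turn/row [-0.0026  0.1376 -0.0005]
n 4 world [-0.0123  0.0138 -0.0423] first/last tool [-0.0287  0.0011  0.0361] [-0.0287  0.0011  0.0361] turn/row [0. 0. 0.]
n 4 world [-0.0312  0.0312 -0.0235] first/last tool [ 0.   -0.    0.05] [ 0.   -0.    0.05] turn/row [0. 0. 0.]
```

```bash
python3 -m jog '[[[-0.02,0,0.03,0,0,0],[-0.02,0,0.03,0,0,0],[-0.02,0,0.03,0,0.1376,0],[-0.02,0,0.02,0,0.1376,0],[0,0.006,0,0,0.1376,0],[0,0.006,0,0,0.1376,0],[0,0,0,0,0,0],[0,0,0,0,0,0]]]'
python3 -c "
from h import *
Q=look(135,28);T=np.array([.486,.300,.057])
P=T-.2*Q[:,2]
legs([(P,Q),(T,Q)])"
```

```text
clock: 20.58
tool_pos: [0.6673, 0.0965, 0.2009]
eef_rot: [0.327, 0.795, 0.194, -0.472]
contact_force: [-0.4, 0.0, 0.8]
opening: 1.003
finger_force: 0.0
q [ 0.12  1.35 -0.27  0.54 -0.5   2.02  0.7 ] t 20.57 p [0.667 0.097 0.201]
n 2 world [-0.0282  0.0393 -0.025 ] first/last tool [0.0009 0.0081 0.0539] [0.0003 0.0078 0.0539] turn/row [-0.0023  0.0052  0.0013]
n 4 world [-0.0312  0.0312 -0.0235] first/last tool [ 0.   -0.    0.05] [ 0.   -0.    0.05] turn/row [0. 0. 0.]
```

```bash
python3 -m jog '[[[0.001,0.008,0.054,-0.0023,0.0052,0.0013],[0.001,0.008,0.054,-0.0023,0.0052,0.0013],[0,0,0.03,0,0,0],[0,0,0.03,0,0,0],[0,0,0,0,0,0],[0,0,0,0,0,0]]]'
python3 -c "
from h import *
Q=look(135,28);T=np.array([.486,.300,.057])
legs([(T,Q)])
t=snapshot('top');s=snapshot('side')
cv2.imwrite('pics/pre.png',np.hstack([crop(t,60,180,130,130,3),crop(s,170,80,130,130,3)]))"
```

```text
clock: 21.32
tool_pos: [0.5746, 0.2116, 0.1237]
eef_rot: [0.329, 0.792, 0.198, -0.475]
contact_force: [-0.3, -0.9, 0.1]
opening: 1.0
finger_force: 0.0
q [ 0.05  1.26 -0.3   1.1  -0.52  1.54  0.85] t 21.32 p [0.575 0.212 0.124]
n 3 world [-0.0295  0.0295 -0.0222] first/last tool [ 0.     -0.0001  0.0473] [-0.     -0.      0.0473] turn/row [ 0.0006  0.0005 -0.    ]
```

View pics/pre.png

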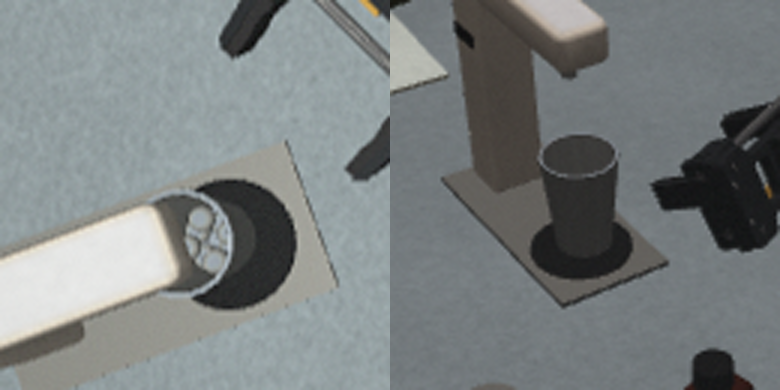

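The fingers (232,50)/(358,172) straddle the line towards the cup (180,242), are well below the bar and clear of everything, so I'm advancing.

```bash
python3 -m jog '[[[0,0,0.03,0,0,0],[0,0,0.035,0,0,0],[0,0,0.035,0,0,0],[0,0,0,0,0,0]]]'
python3 -m jog '[[[0,0,0.02,0,0,0],[0,0,0.017,0,0,0],[0,0,0.005,0,0,0],[0,0,0,0,0,0]]]'
python3 -c "
from h import *
Q=look(135,28);T=np.array([.486,.300,.057])
legs([(T,Q)])"
```

```text
clock: 21.92
tool_pos: [0.5089, 0.2759, 0.0749]
eef_rot: [0.328, 0.79, 0.197, -0.479]
contact_force: [0.6, -0.1, -0.1]
opening: 0.999
finger_force: 0.0
clock: 22.42
tool_pos: [0.4856, 0.3004, 0.0554]
eef_rot: [0.329, 0.791, 0.198, -0.476]
contact_force: [1.0, 0.7, -0.1]
opening: 1.006
finger_force: 0.0
q [-0.03  1.29 -0.35  1.39 -0.58  1.21  0.95] t 22.43 p [0.486 0.3   0.055]
n 1 world [ 0.0004 -0.0004  0.0016] first/last tool [ 0.0011 -0.     -0.0013] [ 0.0011 -0.     -0.0013] turn/row [ 0.0019 -0.0015 -0.0021]
```

Close gently, then check the opening (~0.058 m expected → ~0.66).

```bash
python3 -m jog '[[[0,0,0,0,0,0],[0,0,0,0,0,0],[0,0,0,0,0,0],[0,0,0,0,0,0],[0,0,0,0,0,0],[0,0,0,0,0,0]]]' 0.03 30
python3 -c "
from h import *
Q=look(135,28);T=np.array([.486,.300,.057])
legs([(T,Q)])"
```

```text
clock: 23.18
tool_pos: [0.4846, 0.3013, 0.0555]
eef_rot: [0.329, 0.791, 0.198, -0.477]
contact_force: [1.7, 0.1, 0.7]
opening: 0.644
finger_force: 29.2
q [-0.04  1.29 -0.35  1.39 -0.58  1.21  0.95] t 23.18 p [0.485 0.301 0.055]
n 1 world [ 0.0014 -0.0013  0.0015] first/last tool [ 0.0005  0.     -0.0024] [ 0.0005  0.     -0.0024] turn/row [ 0.0011 -0.0029 -0.002 ]
```

```bash
python3 -m jog '[[[0.009,0,-0.005,0,0,0],[0.009,0,-0.005,0,0,0],[0,0,0,0,0,0],[0,0,0,0,0,0]]]' 0.03 40
python3 -m jog '[[[-0.007,0,-0.018,0,0,0],[-0.014,0,-0.035,0,0,0],[-0.014,0,-0.04,0,0,0],[-0.014,0,-0.04,0,0,0],[0,0,0,0,0,0],[0,0,0,0,0,0]]]'
python3 -c "
from h import *
legs([])
t=snapshot('top');s=snapshot('side')
cv2.imwrite('pics/held.png',np.hstack([crop(t,60,150,160,160,2.5),crop(s,170,80,160,160,2.5)]))"
```

```text
clock: 23.68
tool_pos: [0.4846, 0.3007, 0.0758]
eef_rot: [0.329, 0.791, 0.197, -0.477]
contact_force: [0.5, 0.5, -2.8]
opening: 0.642
finger_force: 39.3
clock: 24.42
tool_pos: [0.583, 0.2019, 0.0943]
eef_rot: [0.329, 0.79, 0.197, -0.478]
contact_force: [-0.5, 0.2, -2.1]
opening: 0.638
finger_force: 39.3
q [ 0.06  1.32 -0.29  1.05 -0.5   1.56  0.86] t 24.43 p [0.583 0.202 0.094]
```

View pics/held.png

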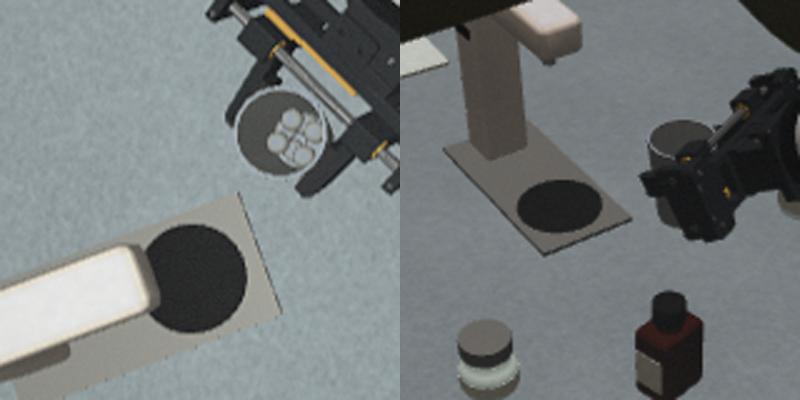

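The cup is held upright clear of the station, with beads visible in it at (295,140); the pad at (194,278) is empty.

```bash
python3 -c "
from h import *
legs([((.60,.12,.2),look(135,40)),((.58,.1,.30),look(125,73)),((.56,-.08,.30),look(95,73)),((.45,-.28,.25),look(60,73))])"
```

```text
q [ 0.05  1.32 -0.3   1.05 -0.5   1.56  0.86] t 24.52 p [0.583 0.203 0.095]
n 3 world [ 0.0058 -0.0275  0.0351] first/last tool [ 0.0201 -0.0155 -0.0372] [ 0.0117 -0.0154 -0.0406] turn/row [-0.0006 -0.0716 -0.0006]
n 4 world [-0.005 -0.005  0.025] first/last tool [ 0.0192 -0.0071 -0.0161] [ 0.0061 -0.007  -0.0243] turn/row [-0.0244 -0.1436  0.0369]
n 4 world [-0.005 -0.045  0.   ] first/last tool [-0.0325 -0.0299 -0.0099] [-0.0425 -0.0089 -0.013 ] turn/row [-0.0383  0.      0.1252]
n 4 world [-0.0275 -0.05   -0.0125] first/last tool [-0.049  -0.0318 -0.0019] [-0.0582  0.0012 -0.0047] turn/row [-0.0446  0.      0.146 ]
```

```bash
python3 -m jog '[[[0.01,-0.008,-0.018,0,-0.036,0],[0.01,-0.008,-0.018,0,-0.036,0],[0.009,-0.008,-0.019,0,-0.036,0],[0.008,-0.008,-0.02,0,-0.036,0],[0.007,-0.008,-0.02,0,-0.036,0],[0.006,-0.008,-0.02,0,-0.036,0],[0.019,-0.007,-0.016,-0.0244,-0.1436,0.0369],[0.014,-0.007,-0.02,-0.0244,-0.1436,0.0369],[0.01,-0.007,-0.022,-0.0244,-0.1436,0.0369],[0.006,-0.007,-0.024,-0.0244,-0.1436,0.0369],[0,0,0,0,0,0]]]'
python3 -c "
from h import *
legs([((.56,-.08,.30),look(95,73)),((.45,-.28,.25),look(60,73))])"
```

```text
clock: 25.9
tool_pos: [0.5851, 0.0946, 0.3011]
eef_rot: [0.455, 0.878, 0.069, -0.128]
contact_force: [-0.2, 0.1, -3.6]
opening: 0.643
finger_force: 39.4
q [-0.08  0.65 -0.04  1.47 -0.25  1.17  0.62] t 25.9 p [0.585 0.095 0.301]
n 3 world [-0.0084 -0.0582 -0.0004] first/last tool [-0.041  -0.0403 -0.0121] [-0.0548 -0.0134 -0.0164] turn/row [-0.0496  0.0012  0.1682]
n 4 world [-0.0275 -0.05   -0.0125] first/last tool [-0.049  -0.0318 -0.0019] [-0.0582  0.0012 -0.0047] turn/row [-0.0446  0.      0.146 ]
```

```bash
python3 -m jog '[[[-0.018,-0.02,-0.006,-0.024,0,0.08],[-0.022,-0.019,-0.006,-0.024,0,0.08],[-0.024,-0.015,-0.006,-0.024,0,0.08],[-0.026,-0.012,-0.007,-0.024,0,0.08],[-0.027,-0.01,-0.007,-0.024,0,0.08],[-0.027,-0.007,-0.008,-0.025,0,0.1],[-0.026,-0.013,-0.001,-0.024,0,0.08],[-0.027,-0.012,-0.001,-0.024,0,0.08],[-0.029,-0.01,-0.001,-0.024,0,0.08],[-0.029,-0.008,-0.002,-0.024,0,0.08],[-0.029,-0.006,-0.002,-0.024,0,0.08],[-0.029,-0.004,-0.002,-0.024,0,0.08]]]'
python3 -c "
from h import *
W=np.array([.4585,-.2875,0])
def pose(az,tau,gz,off):
    Q=look(az,28) ; m=np.array([np.cos(np.radians(az)),np.sin(np.radians(az)),0])
    Q=(R.from_rotvec(-np.radians(tau)*Q[:,1])*R.from_matrix(Q)).as_matrix()
    g=W-off*m+[0,0,gz];return g+.019*Q[:,2],Q
legs([pose(60,50,.2,.03),pose(60,65,.15,.03),pose(60,105,.135,.03)])"
```

```text
clock: 27.4
tool_pos: [0.4931, -0.2401, 0.2535]
eef_rot: [0.83, 0.539, 0.119, -0.082]
contact_force: [0.7, 1.4, -2.4]
opening: 0.64
finger_force: 39.4
q [ 0.43  0.61  0.19  1.77 -0.51  0.9   0.51] t 27.4 p [ 0.493 -0.24   0.253]
n 2 world [-0.0238 -0.035  -0.036 ] first/last tool [-0.0502 -0.0073  0.0227] [-0.0488 -0.0031  0.0265] turn/row [-0.0171 -0.0399  0.0506]
n 2 world [-0.0012 -0.0021 -0.0252] first/last tool [-0.0077  0.      0.0241] [-0.0012  0.      0.0253] turn/row [-0.     -0.1309  0.    ]
n 4 world [-0.0015 -0.0026 -0.0025] first/last tool [-0.0029  0.      0.0026] [-0.0005  0.      0.0039] turn/row [ 0.     -0.1745 -0.    ]
```

```bash
python3 -m jog '[[[-0.025,-0.004,0.011,-0.0085,-0.02,0.025],[-0.025,-0.003,0.011,-0.0085,-0.02,0.025],[-0.025,-0.002,0.013,-0.0085,-0.02,0.025],[-0.025,-0.002,0.013,-0.0085,-0.02,0.025],[-0.004,0,0.012,0,-0.065,0],[-0.003,0,0.012,0,-0.065,0],[-0.001,0,0.012,0,-0.065,0],[-0.001,0,0.013,0,-0.065,0],[0,0,0,0,0,0],[0,0,0,0,0,0]]]'
cat >> h.py <<'E'
W=np.array([.4585,-.2875,0])
def pose(az,tau,gz,off):
    Q=look(az,28) ; m=np.array([np.cos(np.radians(az)),np.sin(np.radians(az)),0])
    Q=(R.from_rotvec(-np.radians(tau)*Q[:,1])*R.from_matrix(Q)).as_matrix()
    g=W-off*m+[0,0,gz];return g+.019*Q[:,2],Q
E
python3 -c "
from h import *
legs([pose(60,65,.15,.03),pose(60,105,.135,.03)])
t=snapshot('top');s=snapshot('side')
cv2.imwrite('pics/pour.png',np.hstack([crop(t,380,200,130,130,3),crop(s,200,260,130,130,3)]))"
```

```text
clock: 28.65
tool_pos: [0.4448, -0.3138, 0.1327]
eef_rot: [0.865, 0.502, -0.022, 0.014]
contact_force: [-0.4, -0.0, -3.4]
opening: 0.643
finger_force: 39.4
q [ 0.28  0.78  0.38  1.93 -0.44  0.51  0.42] t 28.65 p [ 0.445 -0.314  0.133]
n 1 world [-0.0018 -0.0005 -0.0017] first/last tool [-0.0012 -0.0013  0.0017] [-0.0012 -0.0013  0.0017] turn/row [ 0.0022 -0.0014  0.0042]
n 4 world [-0.0015 -0.0026 -0.0025] first/last tool [-0.0029  0.      0.0026] [-0.0005  0.      0.0039] turn/row [ 0.     -0.1745 -0.    ]
```

View pics/pour.png

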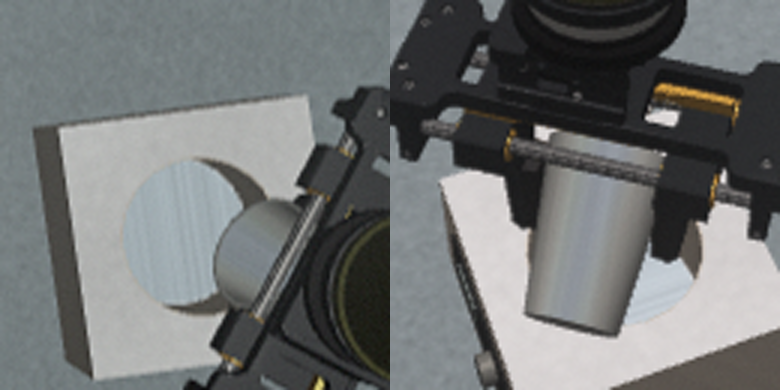

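The mouth is over the well (lip at (215,262), well centre near (196,236) in the top crop) and the beads are still inside. I'm tilting slowly now.

```bash
python3 -m jog '[[[-0.003,-0.0013,0.003,0.0022,-0.07,0.004],[-0.002,0,0.002,0,-0.07,0],[-0.002,0,0.002,0,-0.07,0],[-0.001,0,0.001,0,-0.07,0],[-0.001,0,0.001,0,-0.07,0],[-0.001,0,0.001,0,-0.07,0],[-0.001,0,0.001,0,-0.07,0],[-0.001,0,0.001,0,-0.07,0],[0,0,0.001,0,-0.07,0],[0,0,0.001,0,-0.07,0],[0,0,0,0,0,0],[0,0,0,0,0,0]]]'
python3 -m jog '[[[0,0,0,0,-0.1,0],[0,0,0,0,-0.1,0],[0,0,0,0,0,0],[0,0,0,0,0,0],[0,0,0,0,0,0],[0,0,0,0,0,0]]]'
python3 -c "
from h import *
legs([pose(60,105,.135,.03),pose(60,65,.2,.03)])
t=snapshot('top');s=snapshot('side')
cv2.imwrite('pics/pour2.png',np.hstack([crop(t,380,200,130,130,3),crop(s,200,260,130,130,3)]))"
```

```text
clock: 30.25
tool_pos: [0.4361, -0.3266, 0.1229]
eef_rot: [0.806, 0.465, -0.317, 0.184]
contact_force: [0.7, 0.1, -1.4]
opening: 0.638
finger_force: 39.2
clock: 31.0
tool_pos: [0.436, -0.3263, 0.1231]
eef_rot: [0.77, 0.444, -0.396, 0.229]
contact_force: [-0.3, -0.1, -0.7]
opening: 0.638
finger_force: 39.2
q [-0.42  1.35  1.06  1.87 -0.24  0.6  -0.09] t 31.0 p [ 0.436 -0.326  0.123]
n 2 world [ 0.0005  0.0008 -0.001 ] first/last tool [ 0.0014  0.     -0.0002] [0.0014 0.     0.0001] turn/row [ 0.0007  0.0997 -0.0006]
n 4 world [0.0015 0.0026 0.015 ] first/last tool [-0.008 -0.    -0.013] [ 0.0022 -0.     -0.0151] turn/row [0.     0.1745 0.    ]
```

View pics/pour2.png

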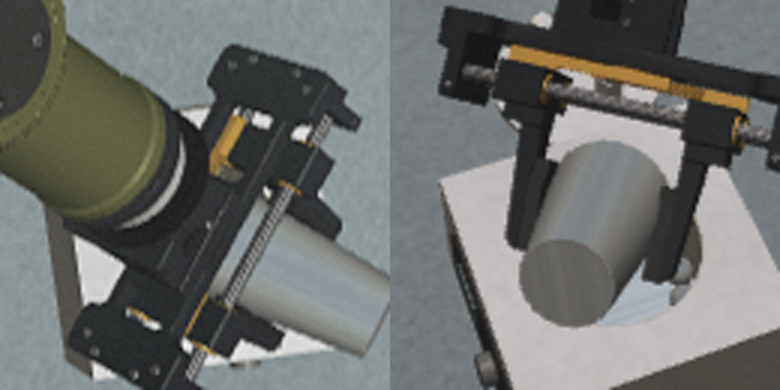

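The cup is tipped fully (about 116°), with beads visible in the well at (685,275). I'm backing out along the same way.

```bash
python3 -m jog '[[[0,0,0,0,0.1,0],[0,0,0,0,0.1,0],[-0.008,0,-0.013,0,0.1745,0],[-0.005,0,-0.014,0,0.1745,0],[-0.002,0,-0.015,0,0.1745,0],[0.002,0,-0.015,0,0.1745,0],[0,0,-0.03,0,0.13,0],[0,0,-0.03,0,0.13,0],[0,0,0,0,0,0]]]'
python3 -c "
from h import *
Q=look(135,28);T=np.array([.4806,.2958,.0565])
legs([((.56,-.08,.30),look(95,73)),((.58,.1,.30),look(125,73)),((.62,.12,.19),look(135,40)),(T-.13*Q[:,2],Q),(T,Q)])"
```

```text
clock: 32.22
tool_pos: [0.4415, -0.3177, 0.2422]
eef_rot: [0.863, 0.495, 0.089, -0.048]
contact_force: [0.1, -0.5, -1.8]
opening: 0.643
finger_force: 39.3
q [ 0.47  0.62  0.31  1.81 -0.51  0.85  0.57] t 32.23 p [ 0.442 -0.318  0.242]
n 5 world [0.0237 0.0475 0.0116] first/last tool [ 0.0542 -0.0036 -0.0007] [0.0467 0.0278 0.0022] turn/row [ 0.0315  0.0185 -0.1195]
n 4 world [0.005 0.045 0.   ] first/last tool [0.0425 0.0089 0.013 ] [0.0325 0.0299 0.0099] turn/row [ 0.0383 -0.     -0.1252]
n 4 world [ 0.01    0.005  -0.0275] first/last tool [-0.0096  0.0111  0.0258] [-0.0233  0.0106  0.015 ] turn/row [ 0.0244  0.1436 -0.0369]
n 3 world [-0.0194  0.0315 -0.0242] first/last tool [0.0047 0.0086 0.0431] [-0.0044  0.0086  0.0432] turn/row [ 0.      0.0698 -0.    ]
n 3 world [-0.0271  0.0271 -0.0203] first/last tool [ 0.     -0.      0.0433] [ 0.     -0.      0.0433] turn/row [0. 0. 0.]
```

```bash
python3 -m jog '[[[0.054,-0.003,0,0.0315,0.0185,-0.1195],[0.054,0.004,0,0.0315,0.0185,-0.1195],[0.052,0.012,0.001,0.0315,0.0185,-0.1195],[0.05,0.019,0.001,0.0315,0.0185,-0.1195],[0.047,0.025,0.002,0.0315,0.0185,-0.1195],[0.042,0.01,0.013,0.0383,0,-0.1252],[0.041,0.015,0.013,0.0383,0,-0.1252],[0.038,0.021,0.012,0.0383,0,-0.1252],[0.035,0.027,0.011,0.0383,0,-0.1252],[0,0,0,0,0,0],[0,0,0,0,0,0]]]'
python3 -c "
from h import *
Q=look(135,28);T=np.array([.4806,.2958,.0565])
legs([((.62,.12,.19),look(135,40)),(T-.13*Q[:,2],Q),(T,Q)])
t=snapshot('top');s=snapshot('side');c=proj(t,[[.4585,-.2875,.075]])[0];print(c)
cv2.imwrite('pics/well.png',np.hstack([crop(t,int(c[0])-35,int(c[1])-35,70,70,5.5),crop(s,235,300,70,70,5.5)]))"
```

```text
clock: 33.6
tool_pos: [0.5915, 0.0977, 0.2959]
eef_rot: [0.452, 0.879, 0.068, -0.134]
contact_force: [-0.1, -0.7, -1.3]
opening: 0.643
finger_force: 39.3
q [-0.11  0.68  0.02  1.44 -0.29  1.2   0.65] t 33.6 p [0.592 0.098 0.296]
n 4 world [ 0.0071  0.0056 -0.0265] first/last tool [-0.0075  0.0091  0.0254] [-0.021   0.009   0.0162] turn/row [ 0.0225  0.1423 -0.035 ]
n 3 world [-0.0194  0.0315 -0.0242] first/last tool [0.0047 0.0086 0.0431] [-0.0044  0.0086  0.0432] turn/row [ 0.      0.0698 -0.    ]
n 3 world [-0.0271  0.0271 -0.0203] first/last tool [ 0.     -0.      0.0433] [ 0.     -0.      0.0433] turn/row [0. 0. 0.]
[446.81352594 278.53245208]
```

View pics/well.png

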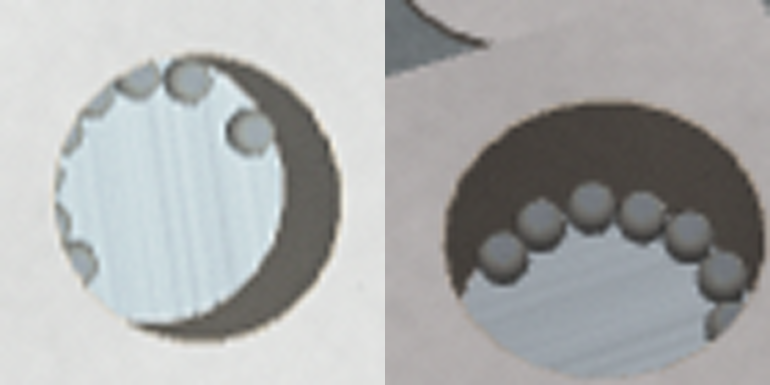

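All eight beads lie in the well: in the top crop they run along its edge from (250,132) round to (80,260). Now I'll put the cup back.

```bash
python3 -m jog '[[[-0.008,0.009,0.025,0.0225,0.1423,-0.035],[-0.013,0.009,0.023,0.0225,0.1423,-0.035],[-0.017,0.009,0.02,0.0225,0.1423,-0.035],[-0.021,0.009,0.016,0.0225,0.1423,-0.035],[0,0,0,0,0.07,0],[0,0,0,0,0.07,0],[0,0,0,0,0.07,0],[0,0,0,0,0,0],[0,0,0,0,0,0]]]'
python3 -c "
from h import *
Q=look(135,28);T=np.array([.4806,.2958,.0565]);h=np.array([-.707,.707,0])
P=T+[0,0,.02]
legs([(P-.12*h,Q),(P,Q),(T,Q)])"
```

```text
clock: 34.83
tool_pos: [0.6269, 0.1112, 0.193]
eef_rot: [0.328, 0.792, 0.199, -0.474]
contact_force: [-0.4, 0.1, -1.2]
opening: 0.645
finger_force: 39.3
q [ 0.12  1.26 -0.21  0.84 -0.53  1.86  0.82] t 34.83 p [0.627 0.111 0.193]
n 3 world [-0.0205  0.0333 -0.0388] first/last tool [-0.0164  0.0088  0.0518] [-0.0164  0.009   0.0518] turn/row [0.0013 0.0005 0.0007]
n 2 world [-0.0424  0.0424  0.    ] first/last tool [ 0.0282 -0.      0.053 ] [ 0.0282 -0.      0.053 ] turn/row [0. 0. 0.]
n 1 world [ 0.    0.   -0.02] first/last tool [-0.0177 -0.      0.0094] [-0.0177 -0.      0.0094] turn/row [0. 0. 0.]
```

```bash
python3 -m jog '[[[-0.0123,0.0066,0.039,0.0013,0,0],[-0.0123,0.0066,0.039,0.0013,0,0],[-0.0123,0.0066,0.039,0.0013,0,0],[-0.0123,0.0066,0.038,0,0.001,0.002],[0,0,0,0,0,0],[0,0,0,0,0,0]]]'
python3 -c "
from h import *
Q=look(135,28);T=np.array([.4806,.2958,.0565]);P=T+[0,0,.02]
legs([(P,Q),(T,Q)])"
```

```text
clock: 35.58
tool_pos: [0.5665, 0.2103, 0.0779]
eef_rot: [0.328, 0.793, 0.197, -0.475]
contact_force: [0.7, -0.7, -1.1]
opening: 0.638
finger_force: 39.3
q [ 0.03  1.31 -0.24  1.12 -0.55  1.51  0.93] t 35.58 p [0.566 0.21  0.078]
n 3 world [-0.0286  0.0285 -0.0005] first/last tool [ 0.0186 -0.0001  0.0359] [ 0.0185 -0.0001  0.0359] turn/row [0.0002 0.0006 0.0006]
n 1 world [ 0.    0.   -0.02] first/last tool [-0.0177 -0.      0.0094] [-0.0177 -0.      0.0094] turn/row [0. 0. 0.]
```

```bash
python3 -m jog '[[[0.011,0,0.0216,0,0,0],[0.011,0,0.0216,0,0,0],[0.011,0,0.0216,0,0,0],[0.011,0,0.0216,0,0,0],[0.0115,0,0.0216,0,0,0.002],[0,0,0,0,0,0],[-0.009,0,0.005,0,0,0],[0,0,0,0,0,0],[0,0,0,0,0,0]]]'
python3 -c "
from h import *
Q=look(135,28);T=np.array([.4806,.2958,.0555])
legs([(T,Q)]);print(get_state()['contact_force'])
s=snapshot('side');cv2.imwrite('pics/place.png',crop(s,170,80,130,130,3))"
```

```text
clock: 36.7
tool_pos: [0.4797, 0.2963, 0.0646]
eef_rot: [0.329, 0.791, 0.197, -0.476]
contact_force: [0.0, -0.6, -1.6]
opening: 0.645
finger_force: 39.3
q [-0.05  1.26 -0.3   1.42 -0.63  1.23  0.99] t 36.7 p [0.48  0.296 0.065]
n 1 world [ 0.0009 -0.0005 -0.0091] first/last tool [-0.0084  0.0003  0.0034] [-0.0084  0.0003  0.0034] turn/row [ 0.0004 -0.0009 -0.002 ]
[ 0.03679383 -0.61611078 -1.57772991]
```

Lower in small steps, watching the force.

```bash
python3 -m jog '[[[-0.0045,0,0.0024,0,0,0],[0,0,0,0,0,0],[-0.002,0,0.001,0,0,0],[0,0,0,0,0,0]]]'
python3 -m jog '[[[-0.001,0,0.0005,0,0,0],[0,0,0,0,0,0],[0,0,0,0,0,0]]]'
python3 -c "
from h import *
Q=look(135,28);T=np.array([.4806,.2958,.0555])
legs([(T,Q)])"
```

```text
clock: 37.25
tool_pos: [0.479, 0.2969, 0.0575]
eef_rot: [0.328, 0.791, 0.197, -0.477]
contact_force: [0.1, 1.1, -0.8]
opening: 0.636
finger_force: 39.3
clock: 37.62
tool_pos: [0.4791, 0.2969, 0.0566]
eef_rot: [0.328, 0.791, 0.197, -0.477]
contact_force: [-0.9, -0.1, -1.6]
opening: 0.639
finger_force: 39.3
q [-0.06  1.27 -0.3   1.42 -0.62  1.22  1.  ] t 37.62 p [0.479 0.297 0.057]
n 1 world [ 0.0015 -0.0011 -0.0011] first/last tool [-0.0018  0.0003 -0.0011] [-0.0018  0.0003 -0.0011] turn/row [-0.0006 -0.0014 -0.0012]
```

```bash
python3 -m jog '[[[-0.0018,0,0.0006,0,-0.001,-0.001],[0,0,0,0,0,0],[0,0,0,0,0,0]]]'
python3 -m jog '[[[0,0,0,0,0,0],[0,0,0,0,0,0],[0,0,0,0,0,0],[0,0,0,0,0,0],[0,0,0,0,0,0],[0,0,0,0,0,0]]]' 0.0881
python3 -m jog '[[[0,0,-0.02,0,0,0],[0,0,-0.04,0,0,0],[0,0,-0.05,0,0,0],[0,0,-0.05,0,0,0],[0,0,-0.05,0,0,0],[0,0,0,0,0,0],[0,0,0,0,0,0]]]'
python3 -c "
from h import *
t=snapshot('top');s=snapshot('side')
for n,p in(('rim',[.494,.2825,.091]),('foot',[.494,.2825,.006])): print(n,proj(t,p),proj(s,p))
# rim ellipse in the side view, predicted at pad centre: bright rim overlap search over shift
a=np.linspace(0,2*np.pi,72);best=[]
for d,nm in((s,'side'),(t,'top')):
    g=cv2.cvtColor(d['frame'],cv2.COLOR_RGB2GRAY).astype(np.float32);g=g-cv2.blur(g,(7,7));L=[]
    for dx in np.arange(-.02,.021,.001):
        for dy in np.arange(-.02,.021,.001):
            q=proj(d,np.c_[.494+dx+.0312*np.cos(a),.2825+dy+.0312*np.sin(a),0*a+.091]).astype(np.float32)
            v=cv2.remap(g,q[None,:,0],q[None,:,1],1);L.append((float(v.mean()),dx,dy))
    print(nm,[tuple(np.round(x,4)) for x in sorted(L)[-4:]])
cv2.imwrite('pics/final.png',s['frame'][:,:,::-1])"
```

```text
clock: 38.0
tool_pos: [0.4792, 0.297, 0.0554]
eef_rot: [0.328, 0.792, 0.197, -0.477]
contact_force: [0.1, -0.6, 4.3]
opening: 0.638
finger_force: 38.9
clock: 38.75
tool_pos: [0.4793, 0.2966, 0.0546]
eef_rot: [0.328, 0.792, 0.197, -0.476]
contact_force: [-0.1, -0.4, 0.6]
opening: 0.997
finger_force: 0.0
clock: 39.62
tool_pos: [0.6098, 0.1662, 0.1529]
eef_rot: [0.328, 0.792, 0.197, -0.477]
contact_force: [0.3, 1.2, -0.1]
opening: 0.997
finger_force: 0.0
rim [[123.75729285 263.0494255 ]] [[231.32818826 133.00145399]]
foot [[137.20320686 261.17220311]] [[233.4984795  161.76629694]]
side [(np.float64(22.2318), np.float64(-0.002), np.float64(0.003)), (np.float64(22.6543), np.float64(-0.002), np.float64(0.004)), (np.float64(22.7063), np.float64(-0.001), np.float64(0.003)), (np.float64(23.2018), np.float64(-0.001), np.float64(0.004))]
top [(np.float64(21.3596), np.float64(-0.001), np.float64(0.006)), (np.float64(21.6758), np.float64(-0.001), np.float64(0.004)), (np.float64(24.225), np.float64(-0.002), np.float64(0.005)), (np.float64(25.0135), np.float64(-0.001), np.float64(0.005))]
```

The rim fits in both views put the cup upright on the pad, about 5 mm off centre, and the gripper is clear of it.

```bash
python3 -c "
from plant import *
print(finish_job())"
```

```text
the job is handed in; nothing more can be done
None
```

The job is handed in, with no verdict returned: the lid lies flat on the bench, handle up, all eight beads are in the open well, and the empty cup is upright on the pad about 5 mm off centre. I saw no contact with the overhead arm or bystanders, but did not re-measure the bystanders at the end.

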